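Set and lock the brake tension of a label-roll stand

TASK

On the label-roll stand, first turn the round tension knob until the tip of the sprung brake arm points at the black marker on the scale. Then turn the long wing-shaped lock knob clockwise until it clicks over its detent and stays against its stop, and let go. Leave the carton and the bin where they are.

Things in the scene. Friction and masses are not known exactly. Their poses are not given: they have to be found in the camera images.
- stand: Fixed stand: off-white base plate 330 x 380 x 22 mm. Origin on the bench, 150 mm behind the middle of its front edge; x points to the back, y left, z up. At (x, y) mm: tension knob (-90, 110), lock knob (-90, -110), brake arm's upright pivot with a spring coil (100, 130), paper roll 140 mm across lying flat, top 80 mm above the bench (95, -85). Position and yaw vary.
- tension_grip (a point): On the tension knob's upright axis, 85 mm above the bench, the height to grip. The knob: black disc 62 mm across, its top 56 mm above the bench, with one straight bar across it, 62 mm long, 15 mm thick, 56 to 100 mm above the bench. The point turns with the knob; its x axis runs along the bar.
- tension_knob (a joint): Angle of the tension knob, 0 to 2.0 rad, growing clockwise seen from above. Starts between 0 and 0.5; 0.4 to 1.5 rad of clockwise turn brings the arm to the mark. Each radian swings the arm 0.35 rad (tip travel about 40 mm). Friction (0.1 N m) holds it where it is left; it can be turned back.
- brake_tip (a point): Free end of the dark steel brake arm, 33 mm above the bench, 115 mm from the arm's pivot. The arm is a flat bar over the grey scale plate. Turning the tension knob clockwise swings the tip counter-clockwise (from above) about the pivot, from pointing at the front edge towards the stand's right.
- set_mark (a point): Where the arm's tip must be: 115 mm from the arm's pivot, 33 mm above the bench, 7 mm inside the point of the marker. The marker is a fixed black block, 14 mm high, about 30 mm long, with a pointed inner end, on the grey scale plate just outside the tip's arc. Its place along the arc varies.
- lock_grip (a point): On the lock knob's upright axis, 85 mm above the bench, the height to grip. The knob: black flange 56 mm across, its top 56 mm above the bench, with a wing (straight bar) 104 mm long, 18 mm thick, top 100 mm above the bench; the middle 60 mm reaches down to the flange, the ends are 22 mm high. The point turns with the knob; x runs along the wing.
- lock_knob (a joint): Lock knob angle, 0 (open, wing nearly across the stand) to 1.40 rad (locked, wing straight front to back, pointing at a small steel pin), growing clockwise from above. Starts at 0 to 0.15. A sprung cam resists with up to 0.22 N m (friction included) until the crest at 1.08; from about 1.25 it snaps on by itself to its stop at 1.40 and stays. Let go before 1.08 it turns back or stays unlocked.
- carton: Bystander: closed cardboard carton 150 x 110 x 90 mm, loose; origin at the centre of its underside.
- parts_bin: Bystander: grey open bin 160 x 110 x 60 mm with white washers, loose; origin at the centre of its underside.

How it is judged:
By the outcome, as a careful person would: the job done as asked, in the order asked, and still so for the second after the job is handed in, with the robot touching nothing.
It also fails if it takes over 48 s, if anything falls off the work surface, if the arm or the gripper's body presses on something with over 40 N, if the wrist force passes 120 N, or if a joint passes its speed limit or range.

ROBOT

A 6-joint arm with a two-finger parallel gripper is mounted at the origin on the work surface. World frame = base frame: x ahead of the robot, y to its left, z up, the work surface at z = 0. Lengths are in m, angles in degrees, forces in N, time in s.
With the tool pointing down it reaches from about 0.3 to 0.875 m from the base axis. Payload 6.4 kg.
Tool frame: the origin (TCP) lies on the centre line of the jaws, within the pads' length; the fingertips stand 19 mm ahead of it and the grasp point (between the pads) is the TCP; x points along the fingers, y is the direction in which the jaws open and shut, and the axes are right-handed (so a half turn about x gives the same grasp; the last joint's range is limited). The gripper opens to 85 mm and grips with 20 to 120 N. Pads are 22 mm wide; open, the fingers measure 114 mm over their backs; the gripper's body (76 mm by 85 mm) begins 54 mm behind the grasp point. The pads swing forward as they close: fully open they stand 13 mm farther back than shut.
Start: joints at [-80.174, 10.359, 92.074, -0, 77.567, -11.82], TCP at [0.212, -0.534, 0.25] pointing down, gripper open.
Joint ranges: [-171.53, 171.53], [-51.25, 118.39], [17.06, 147.69], [-65.23, 245.23], [0, 150.52], [-178.68, 178.68]. Speed limits (degrees/s): [147.25, 147.25, 172.46, 180, 180, 180].

INTERFACE

Orientations are given as [roll, pitch, yaw] about the fixed x, y, z axes, in that order (R = Rz(yaw) Ry(pitch) Rx(roll)).
In Python, from station import manip gives the robot as it stands. The module is installed in compiled form; this text tells all that it offers.
- The arm moves only by the tool drive_tool, never from a script. Its argument "series" is a list of rows, each an object with "delta_pos": the shift along the world's x, y, z in m, a list of three; "delta_rot": the turn, a rotation vector about the world's x, y, z in degrees, a list of three; "grip": the gripper command: -1 is fully open, 1 is shut, values between are in proportion. In form: [{"delta_pos": [dx, dy, dz], "delta_rot": [rx, ry, rz], "grip": grip}, ...]. A call has 1 to 12 rows; each row shifts and turns the commanded pose from where the row before left it; what a row does not reach is not made up. A row lasts 1/12 s, in which the tool goes at most 41.7 mm and 7.16 degrees, less where a joint would pass 70% of its speed; a pose out of reach is approached as far as the arm can. A call is refused whole if a number of a shift passes 0.0417 or a number of a turn 7.16, either way. A call with a gripper value outside its range is refused whole. The fingers move at their own pace and stop on an object; the grip force is fixed at half the most. Time passes only in rows, so rows that do not move let the fingers close. It gives the time, the measured TCP pose, the force and the opening at its end, in the units of the state.
- manip.read_state(): the state, without advancing time (a new reading comes with each control period).
- manip.get_image(name): name is "scene" or "top"; returns a dict with "color" (480x640x3 uint8, red, green, blue), "vfov" (degrees; the focal length in pixels is half the picture's height over the tangent of half this angle, whatever the lens; pixels are square), "cx", "cy" (the principal point, pixels), "distortion" ([k1, k2, p1, p2, k3] as OpenCV has them; the pictures are not rectified), "R" (3x3) and "t" (3): a world point X has camera coordinates R X + t. Camera axes: x right, y down, z forward; pixel columns grow to the right and rows downward; lengths in m; the calibration is good to about 2 mm. A picture is of the moment at which its call begins. There is no depth.
- manip.sign_off(): hands the job in, once; it reports no verdict.
The state is a dict: "time": time; "joint_pos": joint angles; "qvel": joint speeds; "tau": joint torques, N m; "tcp_pos": TCP position; "orientation": TCP orientation; "contact_force": force on the tool from outside, world axes, zero at the start; "moment": the same for the moment, N m; "width": finger opening in m.
Only numpy, scipy, OpenCV 4.12 (cv2) and the standard library are available. Lean on these libraries where they do the work, as an engineer would, in place of code of your own. Each camera call takes 0.05 s, during which the arm holds its last target.

## Working session

There is one attempt and no reset: what is moved stays moved. The work goes in short steps, Python scripts to look and compute and a tool call to move; the robot and the scene stay as the last step left them, time stands still between calls to the robot, and variables do not carry over. Pictures are saved under pics/ and viewed, and the job is handed in when it is done.

Besides the shell and the picture viewer there is one more tool, called after ">>>" as a command line: name --argument value ..., lists and objects as JSON in quotes. drive_tool: Moves the arm, as the interface text tells. Its arguments: {"type":"object","properties":{"series":{"type":"array"}},"required":["series"]}

```bash
mkdir -p pics; python3 - <<'E'
from station import manip
import cv2,pickle
s=manip.read_state();print(s)
for n in("scene","top"):
    d=manip.get_image(n);cv2.imwrite(f"pics/{n}0.png",d["color"][:,:,::-1]);pickle.dump(d,open(f"{n}0.pkl","wb"))
    print(n,d["vfov"],d["cx"],d["cy"],d["distortion"],d["R"],d["t"])
E
```

```text
{'time': 0.0, 'joint_pos': array([-8.01748954e+01,  1.04027704e+01,  9.21276418e+01, -3.27253154e-05,
        7.75658666e+01, -1.18188336e+01]), 'qvel': array([ 0.02029754,  0.129702  ,  0.08102857, -0.09277118,  0.0275184 ,
        0.04996143]), 'tau': array([-4.00475328e-04, -4.44886136e+01, -3.51327860e+01, -3.15137813e-04,
        9.00739309e-03,  1.55534457e-05]), 'tcp_pos': array([ 0.21202633, -0.53396674,  0.24940936]), 'orientation': array([-101.79982253,   89.90372116,   99.84412273]), 'contact_force': array([-0.30203488, -0.62786186, -0.15649361]), 'moment': array([-0.07632439, -0.01871623, -0.0112408 ]), 'width': 0.08543690073422275}
scene 55.91734175786551 317.4073236581563 245.90069488798474 [0.00260302 0.         0.         0.         0.        ] [[-0.05879307  0.99823953  0.00782364]
 [ 0.55283287  0.03908376 -0.83237508]
 [-0.83121549 -0.04461272 -0.55415748]] [ 0.03748299 -0.24085688  1.50549753]
top 52.359414509276284 320.5585083148088 233.90486350948078 [0.00880689 0.         0.         0.         0.        ] [[-0.01615745 -0.99969062 -0.01891012]
 [-0.99501591  0.01793736 -0.09808971]
 [ 0.09839856  0.01723099 -0.9949979 ]] [0.01369913 0.5233755  1.3945856 ]
```

View pics/scene0.png

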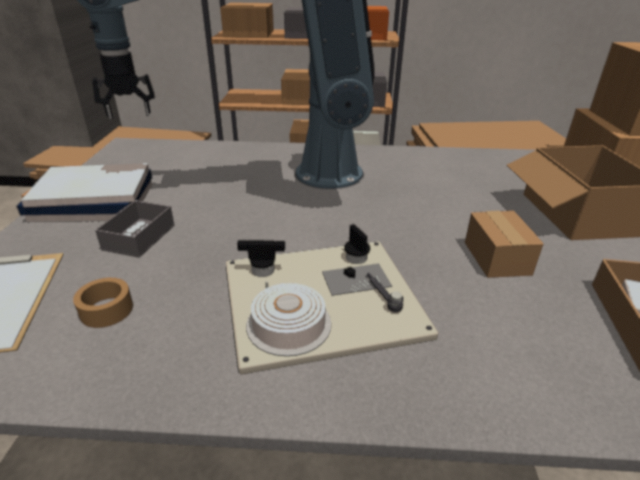

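View pics/top0.png

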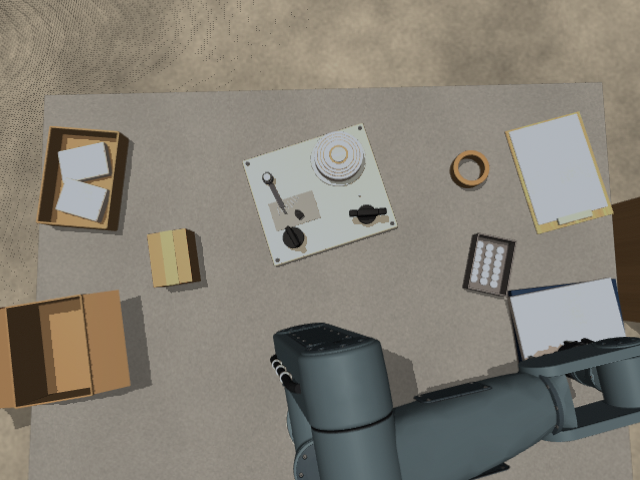

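The top view shows the stand, with corners near (245,160), (362,125), (397,228) and (277,265). The tension knob is near (292,237), the lock knob near (368,213), the arm pivot near (267,178) and the marker near (299,214). Next I'll measure the stand's pose.

```bash
cat > h.py <<'E'
import numpy as np,cv2,pickle
from station import manip
def cam(d):
    f=240/np.tan(np.radians(d["vfov"]/2));K=np.array([[f,0,d["cx"]],[0,f,d["cy"]],[0,0,1.]])
    return K,np.array(d["distortion"],float),np.array(d["R"]),np.array(d["t"])
def ray(d,px,z):
    K,D,R,t=cam(d);u=cv2.undistortPoints(np.array(px,float).reshape(-1,1,2),K,D).reshape(-1,2)
    dirs=np.c_[u,np.ones(len(u))]@R;C=-R.T@t
    return C+dirs*((z-C[2])/dirs[:,2])[:,None]
def proj(d,X):
    K,D,R,t=cam(d);return cv2.projectPoints(np.array(X,float).reshape(-1,1,3),cv2.Rodrigues(R)[0],t,K,D)[0].reshape(-1,2)
def shot(n,tag):
    d=manip.get_image(n);pickle.dump(d,open(f"{n}{tag}.pkl","wb"));return d
def load(n,tag): return pickle.load(open(f"{n}{tag}.pkl","rb"))
def crop(d,x,y,w,h,s,name):
    im=d["color"][y:y+h,x:x+w,::-1];cv2.imwrite("pics/"+name,cv2.resize(im,None,fx=s,fy=s,interpolation=cv2.INTER_CUBIC))
E
python3 - <<'E'
from h import *
d=load("top",0);im=d["color"].astype(int)
roi=np.zeros((480,640),np.uint8);roi[110:275,235:405]=1
m=((im.min(2)>150)&(roi>0)).astype(np.uint8)*255
m=cv2.morphologyEx(m,cv2.MORPH_CLOSE,np.ones((5,5)))
c=max(cv2.findContours(m,0,2)[0],key=cv2.contourArea)
r=cv2.minAreaRect(cv2.convexHull(c));print(r)
b=cv2.boxPoints(r);w=ray(d,b,.022);print(b,w)
ap=cv2.approxPolyDP(cv2.convexHull(c),8,True).reshape(-1,2);print(ap, ray(d,ap,.022))
print([np.linalg.norm(w[i]-w[i-1]) for i in range(4)],w.mean(0))
crop(d,235,110,170,165,3.6,"topz.png")
s=load("scene",0);crop(s,215,215,230,160,3.4,"scz.png")
E
```

```text
((318.7890319824219, 193.1213836669922), (109.58528900146484, 128.7278594970703), 72.18110656738281)
[[240.74567 160.65317]
 [363.29828 121.26127]
 [396.8324  225.5896 ]
 [274.2798  264.9815 ]] [[ 0.74673436  0.23829546  0.022     ]
 [ 0.85874962 -0.12794654  0.022     ]
 [ 0.54424802 -0.21778195  0.022     ]
 [ 0.43565657  0.14069499  0.022     ]]
[[361 123]
 [396 225]
 [274 264]
 [243 160]] [[ 0.85358834 -0.12098524  0.022     ]
 [ 0.54602092 -0.21541908  0.022     ]
 [ 0.43851737  0.14148992  0.022     ]
 [ 0.74857468  0.231582    0.022     ]]
[np.float64(0.3260295154831857), np.float64(0.38298906076301437), np.float64(0.3270805080557264), np.float64(0.3745635104458952)] [0.64634714 0.00831549 0.022     ]
```

```bash
ls pics
```

```text
scene0.png
scz.png
top0.png
topz.png
```

View pics/topz.png

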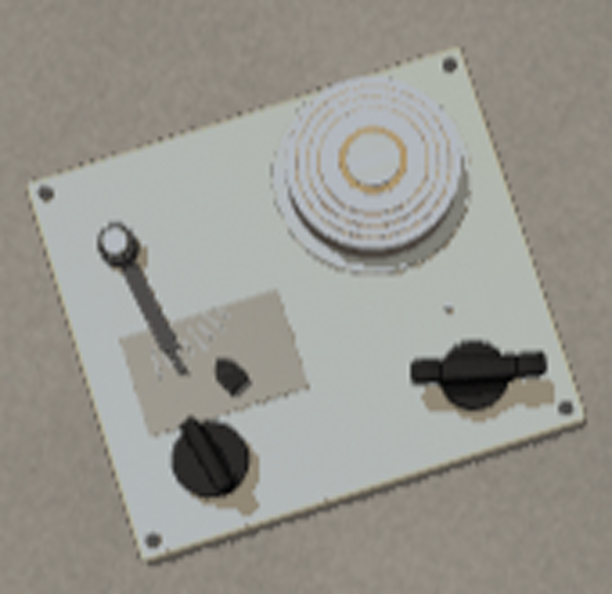

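View pics/scz.png

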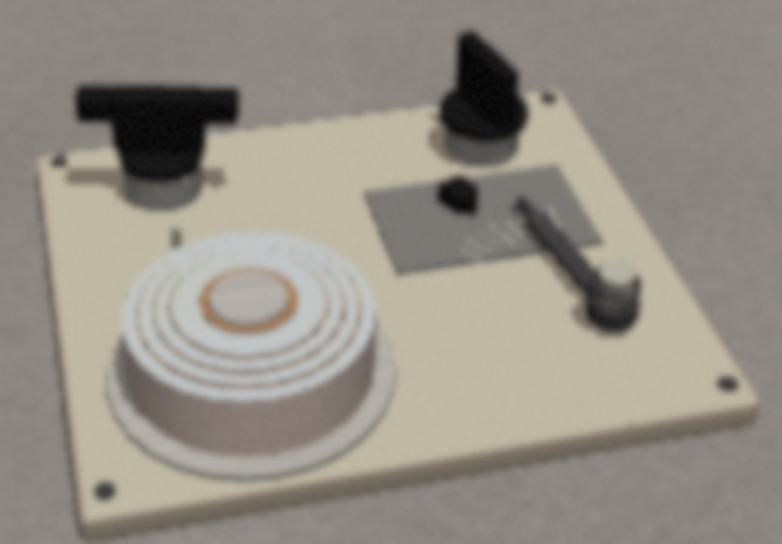

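```bash
cat >> h.py <<'E'
def z2p(p,s=3.6,o=(235,110)): return (np.array(p,float)+.5)/s-.5+np.array(o)
E
python3 - <<'E'
from h import *
d=load("top",0)
# stand xy: corners; 150mm behind front-edge middle -> x -150..180
loc=np.array([[.18,.19],[.18,-.19],[-.15,-.19],[-.15,.19]])
w=ray(d,z2p([[30,184],[462,47],[584,412],[147,556]]),.022)[:,:2]
bol=ray(d,z2p([[45,192],[449,65],[566,408],[153,540]]),.022)[:,:2]
def fit(a,b):
    ca,cb=a.mean(0),b.mean(0);H=(a-ca).T@(b-cb);th=np.arctan2(H[0,1]-H[1,0],H[0,0]+H[1,1])
    R=np.array([[np.cos(th),-np.sin(th)],[np.sin(th),np.cos(th)]]);t=cb-R@ca;return th,R,t,np.linalg.norm(a@R.T+t-b,axis=1)
th,R,t,e=fit(loc,w);print("corners",np.degrees(th),t,e)
lb=np.array([[.165,.175],[.165,-.175],[-.135,-.175],[-.135,.175]])
print("bolts local",(bol-t)@R)
np.savez("stand.npz",th=th,R=R,t=t)
def W(x,y,z): return np.r_[R@[x,y]+t,z]
print("tension",W(-.09,.11,.085),"lock",W(-.09,-.11,.085))
kn=[W(-.09,.11,.056),W(-.09,-.11,.056),W(.1,.13,.05),W(.095,-.085,.08)]
for n in("top","scene"):
    D=load(n,0);print(n,proj(D,kn))
# detected features
tb=ray(d,z2p([[187,420],[216,488]]),.1)[:,:2];print("tension bar ends",tb,(tb-t)@R)
lw=ray(d,z2p([[412,372],[546,363]]),.1)[:,:2];print("lock",lw,(lw-t)@R)
tip=ray(d,z2p([[182,373]]),.033)[:,:2];mk=ray(d,z2p([[217,361]]),.036)[:,:2]
print("disc",(ray(d,z2p([[210,460],[473,376]]),.056)[:,:2]-t)@R)
for nm,p in(("tip",tip),("mk",mk)):
    v=((p-t)@R)[0];q=v-[.1,.13];print(nm,v,np.linalg.norm(q),np.degrees(np.arctan2(q[1],q[0])))
E
```

```text
corners 16.938093881958146 [0.63254064 0.00163001] [0.00517328 0.00575597 0.00721666 0.00514614]
bolts local [[ 0.1655623   0.17709401]
 [ 0.16364219 -0.17256481]
 [-0.13664897 -0.17289769]
 [-0.13558274  0.1778501 ]]
tension [0.51439763 0.08063777 0.085     ] lock [ 0.57849205 -0.12981865  0.085     ]
top [[293.7829252  236.53562625]
 [367.179906   212.86474385]
 [267.61283642 176.76508716]
 [338.88680856 153.02256214]]
scene [[355.62245085 245.92568679]
 [260.54330264 258.23707081]
 [394.10132866 298.944426  ]
 [286.35496661 301.85578961]]
tension bar ends [[0.53900483 0.09706467]
 [0.48625601 0.07534367]] [[-0.06167447  0.11854528]
 [-0.11846321  0.11313428]]
lock [[ 0.57294253 -0.07635939]
 [ 0.57796646 -0.1792156 ]] [[-0.07973405 -0.05724301]
 [-0.10489401 -0.157101  ]]
disc [[-0.09169009  0.11295961]
 [-0.09231453 -0.10577159]]
tip [-0.01480913  0.11423771] 0.11588609112970498 -172.18266032771362
mk [-0.01472488  0.08426824] 0.12350381406171694 -158.26673236384133
```

```bash
python3 - <<'E'
from h import *
S=np.load("stand.npz");R,t=S["R"],S["t"]
d=load("scene",0)
z=lambda p:z2p(p,3.4,(215,215))
print("bolts",(ray(d,z([[727,384],[104,490],[58,160],[547,98]]),.022)[:,:2]-t)@R)
b=(ray(d,z([[757,402],[84,525],[38,160],[563,92]]),.022)[:,:2]-t)@R;print("corners",b)
print("tbar ends z.1",(ray(d,z([[467,36],[514,76]]),.1)[:,:2]-t)@R)
print("wing ends z.1",(ray(d,z([[80,90],[238,92]]),.1)[:,:2]-t)@R)
print("tip,mark",(ray(d,z([[520,203]]),.033)[:,:2]-t)@R,(ray(d,z([[477,207]]),.03)[:,:2]-t)@R)
E
```

```text
bolts [[ 0.16409434  0.17812587]
 [ 0.16287416 -0.17300714]
 [-0.13947872 -0.17238635]
 [-0.1378987   0.17849768]]
corners [[ 0.18109795  0.18828782]
 [ 0.18396184 -0.18534917]
 [-0.14251786 -0.185607  ]
 [-0.14283967  0.19259367]]
tbar ends z.1 [[-0.11090852  0.10543229]
 [-0.05617654  0.12022333]]
wing ends z.1 [[-0.10187484 -0.15408695]
 [-0.07725397 -0.05683276]]
tip,mark [[-0.00933129  0.11320241]] [[-0.01522897  0.08621231]]
```

```bash
python3 - <<'E'
from h import *
from scipy.spatial.transform import Rotation as Ro
S=np.load("stand.npz");R,t=S["R"],S["t"]
s=manip.read_state();M=Ro.from_euler('xyz',s["orientation"],degrees=True).as_matrix();print(M.round(4))
y=np.degrees(np.arctan2(M[1,1],M[0,1]));print("jaw yaw",y,"j1",s["joint_pos"][0],"j6",s["joint_pos"][5],s["tcp_pos"])
for n,l in(("ten",[-.0915,.1127]),("lock",[-.0915,-.1073])): print(n,R@l+t)
print(np.degrees(float(S["th"])))
# bar of tension knob: dark pixels in top / scene brightness
for n,x,y0,w,h in(("top",275,218,36,36),("scene",335,215,45,55)):
    d=load(n,0);im=d["color"][y0:y0+h,x:x+w,::-1];cv2.imwrite(f"pics/k_{n}.png",cv2.resize(np.clip(im.astype(float)*2.2,0,255).astype(np.uint8),None,fx=11,fy=11,interpolation=cv2.INTER_CUBIC))
E
```

```text
[[-3.000e-04  3.689e-01 -9.295e-01]
 [ 1.600e-03 -9.295e-01 -3.689e-01]
 [-1.000e+00 -1.600e-03 -3.000e-04]]
jaw yaw -68.35351715435331 j1 -80.17550713127224 j6 -11.82208972420946 [ 0.21202536 -0.5339795   0.24945773]
ten [0.51217608 0.08278364]
lock [ 0.5762705  -0.12767278]
16.938093881958146
```

View pics/k_top.png

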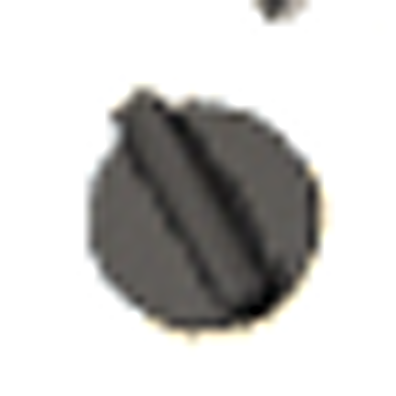

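View pics/k_scene.png

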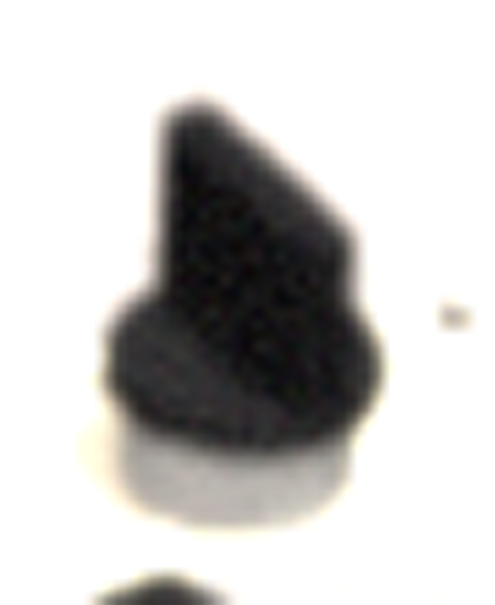

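>>> drive_tool --series '[{"delta_pos": [0.01, 0.02, 0], "delta_rot": [0, 0, 0], "grip": -1}, {"delta_pos": [0.015, 0.03, 0], "delta_rot": [0, 0, 0.5], "grip": -1}, {"delta_pos": [0.015, 0.031, 0], "delta_rot": [0, 0, 0.5], "grip": -1}, {"delta_pos": [0.015, 0.031, 0], "delta_rot": [0, 0, 0.5], "grip": -1}, {"delta_pos": [0.015, 0.031, 0], "delta_rot": [0, 0, 0.5], "grip": -1}, {"delta_pos": [0.015, 0.031, 0], "delta_rot": [0, 0, 0.5], "grip": -1}, {"delta_pos": [0.015, 0.031, 0], "delta_rot": [0, 0, 0.5], "grip": -1}, {"delta_pos": [0.015, 0.031, 0], "delta_rot": [0, 0, 0.5], "grip": -1}, {"delta_pos": [0.015, 0.031, 0], "delta_rot": [0, 0, 0.5], "grip": -1}, {"delta_pos": [0.015, 0.031, 0], "delta_rot": [0, 0, 0], "grip": -1}, {"delta_pos": [0.015, 0.031, 0], "delta_rot": [0, 0, 0], "grip": -1}, {"delta_pos": [0.015, 0.031, 0], "delta_rot": [0, 0, 0], "grip": -1}]'

```text
time: 1.1
tcp_pos: [0.3873, -0.1727, 0.2502]
orientation: [-115.1, 90.0, 90.5]
contact_force: [-0.3, -1.1, -1.1]
width: 0.085
```

```bash
python3 - <<'E'
from h import *
d=load("top",0)
f=lambda p:(np.array(p,float)+.5)/11-.5+np.array([275,218])
w=ray(d,f([[140,100],[237,302]]),.1);print(w,w.mean(0),np.degrees(np.arctan2(*(w[0]-w[1])[[1,0]])))
s=load("scene",0);f=lambda p:(np.array(p,float)+.5)/11-.5+np.array([335,215])
w=ray(s,f([[195,110],[345,235]]),.1);print(w,w.mean(0),np.degrees(np.arctan2(*(w[1]-w[0])[[1,0]])))
print(ray(d,z2p([[412,372],[546,363]]),.1).mean(0), ray(s,z2p([[80,90],[238,92]],3.4,(215,215)),.1).mean(0))
E
```

```text
[[0.53804951 0.095165   0.1       ]
 [0.48672228 0.07133583 0.1       ]] [0.5123859  0.08325041 0.1       ] 24.903539150885265
[[0.49260663 0.07081637 0.1       ]
 [0.53926713 0.10059558 0.1       ]] [0.51593688 0.08570597 0.1       ] 32.54644248074425
[ 0.5754545 -0.1277875  0.1      ] [ 0.57758603 -0.12534855  0.1       ]
```

>>> drive_tool --series '[{"delta_pos": [0.014, 0.0285, 0], "delta_rot": [0, 0, 1], "grip": -1}, {"delta_pos": [0.014, 0.0285, 0], "delta_rot": [0, 0, 0], "grip": -1}, {"delta_pos": [0.014, 0.0285, 0], "delta_rot": [0, 0, 0], "grip": -1}, {"delta_pos": [0.014, 0.0285, 0], "delta_rot": [0, 0, 0], "grip": -1}, {"delta_pos": [0.014, 0.0285, 0], "delta_rot": [0, 0, 0], "grip": -1}, {"delta_pos": [0.014, 0.0285, 0], "delta_rot": [0, 0, 0], "grip": -1}, {"delta_pos": [0.014, 0.0285, -0.01], "delta_rot": [0, 0, 0], "grip": -1}, {"delta_pos": [0.014, 0.0285, -0.03], "delta_rot": [0, 0, 0], "grip": -1}, {"delta_pos": [0.014, 0.0285, -0.04], "delta_rot": [0, 0, 0], "grip": -1}, {"delta_pos": [0, 0, -0.03], "delta_rot": [0, 0, 0], "grip": -1}, {"delta_pos": [0, 0, 0], "delta_rot": [0, 0, 0], "grip": -1}, {"delta_pos": [0, 0, 0], "delta_rot": [0, 0, 0], "grip": -1}]'

```text
time: 2.1
tcp_pos: [0.5081, 0.0758, 0.1474]
orientation: [-29.3, 89.7, 177.4]
contact_force: [-0.5, 0.6, 0.1]
width: 0.085
```

```bash
python3 - <<'E'
from h import *
s=manip.read_state();print(s["tcp_pos"],s["joint_pos"],s["joint_pos"][0]-s["joint_pos"][5])
d=shot("scene",1);crop(d,230,180,200,150,4,"s1.png")
d=shot("top",1);cv2.imwrite("pics/t1.png",d["color"][:,:,::-1])
E
```

```text
[0.50814956 0.07575506 0.14744222] [-4.76898013e+00  9.67679611e+00  1.05737231e+02 -1.27647257e-02
  6.48885992e+01  5.85450547e+01] -63.31403478359523
```

View pics/s1.png

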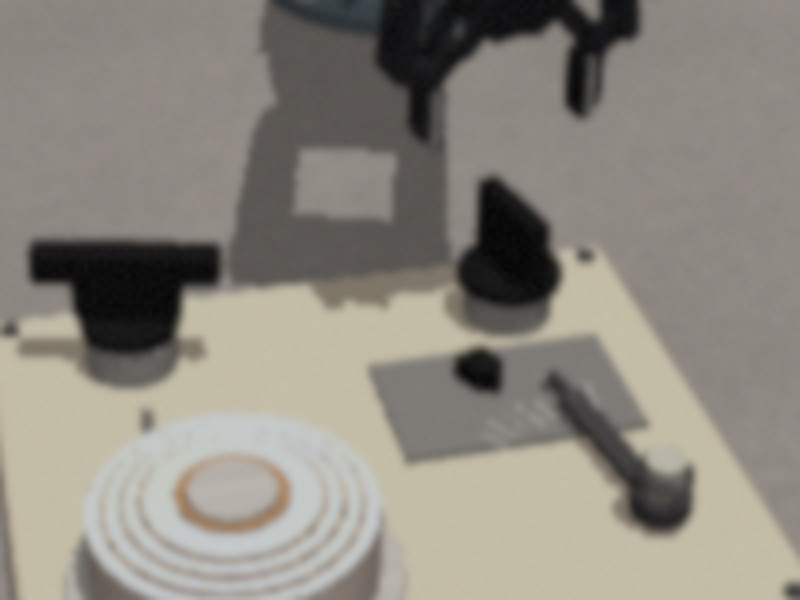

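View pics/t1.png

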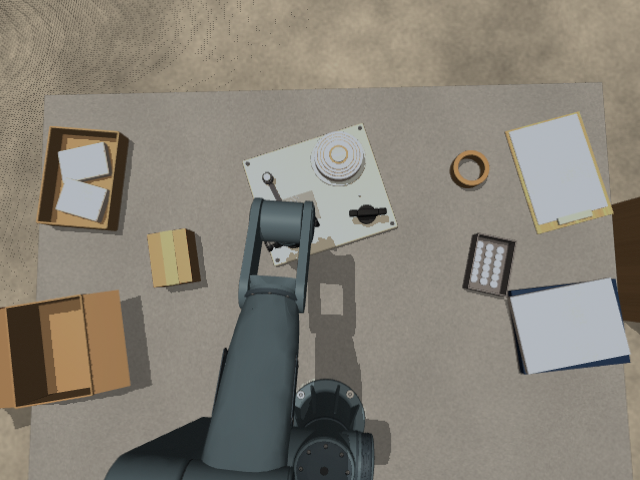

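Scene crop: the open jaws stand above and behind the tension bar. The brake tip is visible at crop (553,378), and the marker at about (480,370). Now I'll lower and grip.

>>> drive_tool --series '[{"delta_pos": [0.0025, 0.0045, -0.01], "delta_rot": [0, 0, 0], "grip": -1}, {"delta_pos": [0.0025, 0.004, -0.015], "delta_rot": [0, 0, 0], "grip": -1}, {"delta_pos": [0, 0, -0.015], "delta_rot": [0, 0, 0], "grip": -1}, {"delta_pos": [0, 0, -0.012], "delta_rot": [0, 0, 0], "grip": -1}, {"delta_pos": [0, 0, -0.01], "delta_rot": [0, 0, 0], "grip": -1}, {"delta_pos": [0, 0, 0], "delta_rot": [0, 0, 0], "grip": -1}, {"delta_pos": [0, 0, 0], "delta_rot": [0, 0, 0], "grip": -1}]'

```text
time: 2.78
tcp_pos: [0.5148, 0.0838, 0.087]
orientation: [-32.0, 90.0, 174.6]
contact_force: [0.3, -0.5, 0.4]
width: 0.0854
```

Close the jaws.

>>> drive_tool --series '[{"delta_pos": [-0.001, 0, -0.001], "delta_rot": [0, 0, 0], "grip": 0.2}, {"delta_pos": [0, 0, 0], "delta_rot": [0, 0, 0], "grip": 0.5}, {"delta_pos": [0, 0, 0], "delta_rot": [0, 0, 0], "grip": 0.6}, {"delta_pos": [0, 0, 0], "delta_rot": [0, 0, 0], "grip": 0.8}, {"delta_pos": [0, 0, 0], "delta_rot": [0, 0, 0], "grip": 1}, {"delta_pos": [0, 0, 0], "delta_rot": [0, 0, 0], "grip": 1}, {"delta_pos": [0, 0, 0], "delta_rot": [0, 0, 0], "grip": 1}]'

```text
time: 3.37
tcp_pos: [0.5146, 0.0835, 0.0866]
orientation: [123.1, 89.9, -30.2]
contact_force: [1.8, -2.8, 2.0]
width: 0.0143
```

```bash
cat >> h.py <<'E'
def look(tag):
    s=manip.read_state();print("t",s["time"],"tcp",s["tcp_pos"].round(4),"yaw",round(s["joint_pos"][0]-s["joint_pos"][5],2),"j6",round(s["joint_pos"][5],1),"F",s["contact_force"].round(1),"M",s["moment"].round(2),"w",round(s["width"],4))
    d=shot("scene",tag);crop(d,300,240,110,85,7,f"s{tag}.png")
E
python3 -c "
from h import *
look(2)"
```

```text
t 3.3667 tcp [0.5146 0.0835 0.0866] yaw -63.38 j6 59.6 F [ 1.8 -2.8  2. ] M [-0.37 -0.07 -0.02] w 0.0143
```

View pics/s2.png

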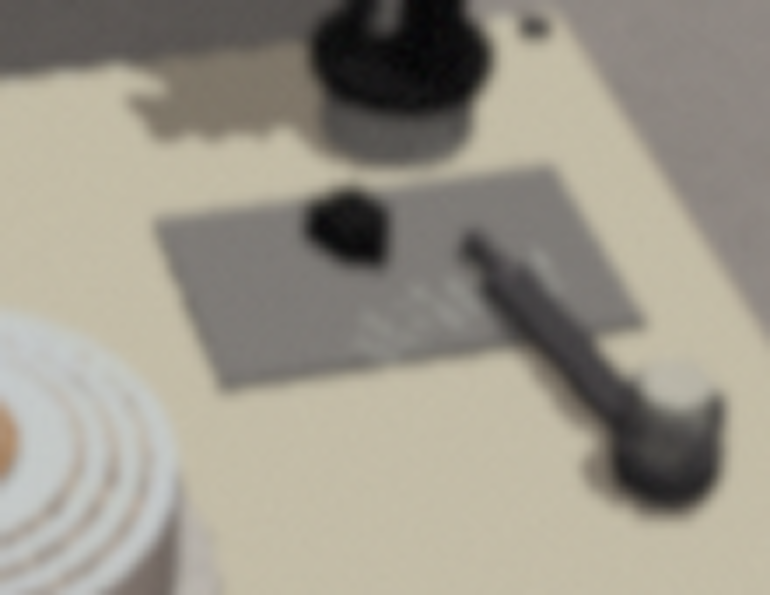

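Gripped: the opening is 14 mm. The scene view shows the tip at about (470,240) in the crop and the marker point at about (385,262). I'll turn about 30° first, then measure again.

>>> drive_tool --series '[{"delta_pos": [0, 0, 0], "delta_rot": [0, 0, -2], "grip": 1}, {"delta_pos": [0, 0, 0], "delta_rot": [0, 0, -4], "grip": 1}, {"delta_pos": [0, 0, 0], "delta_rot": [0, 0, -5], "grip": 1}, {"delta_pos": [0, 0, 0], "delta_rot": [0, 0, -5], "grip": 1}, {"delta_pos": [0, 0, 0], "delta_rot": [0, 0, -5], "grip": 1}, {"delta_pos": [0, 0, 0], "delta_rot": [0, 0, -5], "grip": 1}, {"delta_pos": [0, 0, 0], "delta_rot": [0, 0, -4], "grip": 1}, {"delta_pos": [0, 0, 0], "delta_rot": [0, 0, 0], "grip": 1}, {"delta_pos": [0, 0, 0], "delta_rot": [0, 0, 0], "grip": 1}, {"delta_pos": [0, 0, 0], "delta_rot": [0, 0, 0], "grip": 1}]'

```text
time: 4.25
tcp_pos: [0.5146, 0.0835, 0.0865]
orientation: [157.9, 89.9, -25.4]
contact_force: [1.6, -4.9, 4.9]
width: 0.014
```

```bash
python3 -c "
from h import *
look(3)"
```

```text
t 4.25 tcp [0.5146 0.0835 0.0865] yaw -93.26 j6 89.4 F [ 1.6 -4.9  4.9] M [-0.7  -0.19 -0.04] w 0.014
```

View pics/s3.png

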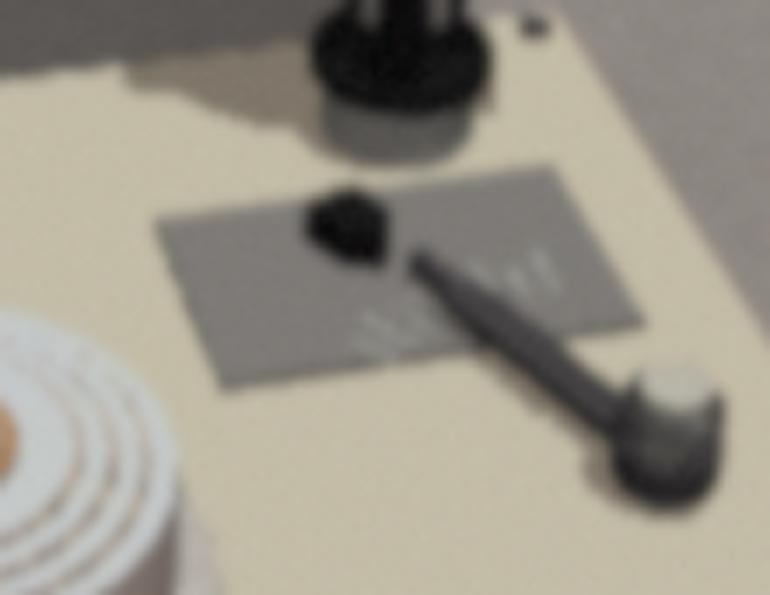

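The arm has followed the knob: the tip is now at about (415,258) in the crop. Next I'll zoom in on both views to find the marker point more exactly.

```bash
python3 - <<'E'
from h import *
def g(d,x,y,w,h,s,name):
    im=d["color"][y:y+h,x:x+w,::-1].astype(float);im=np.clip(255*(im/255)**.5,0,255).astype(np.uint8)
    cv2.imwrite("pics/"+name,cv2.resize(im,None,fx=s,fy=s,interpolation=cv2.INTER_CUBIC))
g(load("top",0),258,170,55,50,14,"mt0.png")
g(load("scene",3),335,258,60,50,13,"ms3.png")
E
```

```text
(no output)
```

View pics/mt0.png

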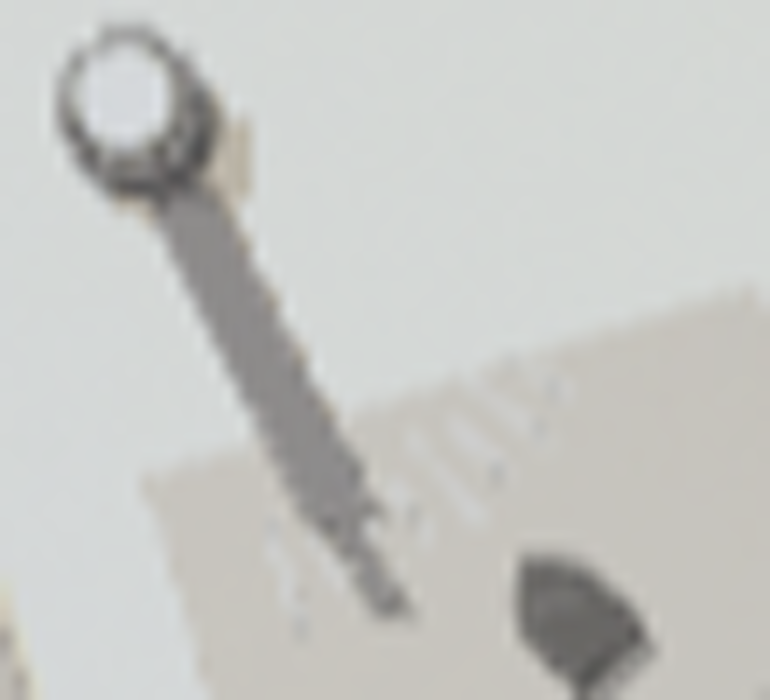

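View pics/ms3.png

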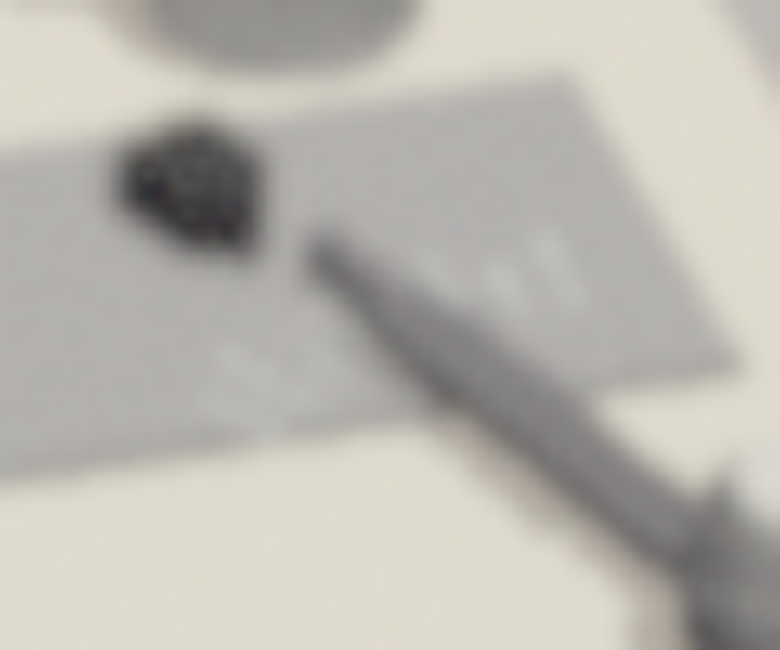

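```bash
python3 - <<'E'
from h import *
S=np.load("stand.npz");R,t=S["R"],S["t"]
d=load("top",0)
L=lambda d,p,s,o,z:(ray(d,z2p(p,s,o),z)[:,:2]-t)@R
a=L(d,[[525,558],[617,667]],14,(258,170),.038);print("marker pt,end",a)
arm=L(d,[[195,215],[330,500],[398,612]],14,(258,170),.035);print("arm",arm)
P=np.array([.0985,.1327])
ang=lambda q:(np.linalg.norm(q-P),np.degrees(np.arctan2(*(q-P)[::-1]))%360)
for q in list(a)+list(arm):print(ang(q))
s=load("scene",3)
m=L(s,[[262,255],[262,240]],13,(335,258),.024);print("scene mk bottom edge",m[0],ang(m[0]))
m=L(s,[[262,237]],13,(335,258),.033);print("scene mk z33",m[0],ang(m[0]))
m=L(s,[[313,248],[640,520],[440,350]],13,(335,258),.033)
for q in m: print("scene tip/arm",q,ang(q))
E
```

```text
marker pt,end [[-0.0136958   0.08343012]
 [-0.0413028   0.07218453]]
arm [[ 0.07713678  0.12728268]
 [ 0.01097425  0.11843153]
 [-0.01582844  0.11201809]]
(np.float64(0.12253741856707426), np.float64(203.70829244790147))
(np.float64(0.152338257540614), np.float64(203.40600609326611))
(np.float64(0.02203938697714324), np.float64(194.22922430634773))
(np.float64(0.088681144632732), np.float64(189.25892668478429))
(np.float64(0.11618404803353667), np.float64(190.2538606277233))
scene mk bottom edge [-0.01715454  0.08658356] (np.float64(0.12450983443472971), np.float64(201.7392968752634))
scene mk z33 [-0.01081207  0.0840804 ] (np.float64(0.11963692396053893), np.float64(203.9784451038883))
scene tip/arm [-0.00599859  0.09150063] (np.float64(0.11232695021977902), np.float64(201.51721809363642))
scene tip/arm [0.07263615 0.12012157] (np.float64(0.028760315078317878), np.float64(205.93515510117356))
scene tip/arm [0.02477633 0.10334178] (np.float64(0.07935417145662862), np.float64(201.7134218618127))
```

>>> drive_tool --series '[{"delta_pos": [0, 0, 0], "delta_rot": [0, 0, -2], "grip": 1}, {"delta_pos": [0, 0, 0], "delta_rot": [0, 0, -3], "grip": 1}, {"delta_pos": [0, 0, 0], "delta_rot": [0, 0, -2.5], "grip": 1}, {"delta_pos": [0, 0, 0], "delta_rot": [0, 0, 0], "grip": 1}, {"delta_pos": [0, 0, 0], "delta_rot": [0, 0, 0], "grip": 1}, {"delta_pos": [0, 0, 0], "delta_rot": [0, 0, 0], "grip": 1}]'

```text
time: 4.8
tcp_pos: [0.5146, 0.0836, 0.0865]
orientation: [166.8, 89.9, -24.0]
contact_force: [1.2, -5.0, 4.7]
width: 0.0143
```

```bash
python3 - <<'E'
from h import *
look(4)
def g(d,x,y,w,h,s,name):
    im=d["color"][y:y+h,x:x+w,::-1].astype(float);im=np.clip(255*(im/255)**.5,0,255).astype(np.uint8)
    cv2.imwrite("pics/"+name,cv2.resize(im,None,fx=s,fy=s,interpolation=cv2.INTER_CUBIC))
g(load("scene",4),335,258,60,50,13,"ms4.png")
g(shot("top",4),238,150,80,75,8,"mt4.png")
E
```

```text
t 4.8 tcp [0.5146 0.0836 0.0865] yaw -100.8 j6 97.0 F [ 1.2 -5.   4.7] M [-0.82 -0.19 -0.05] w 0.0143
```

View pics/ms4.png

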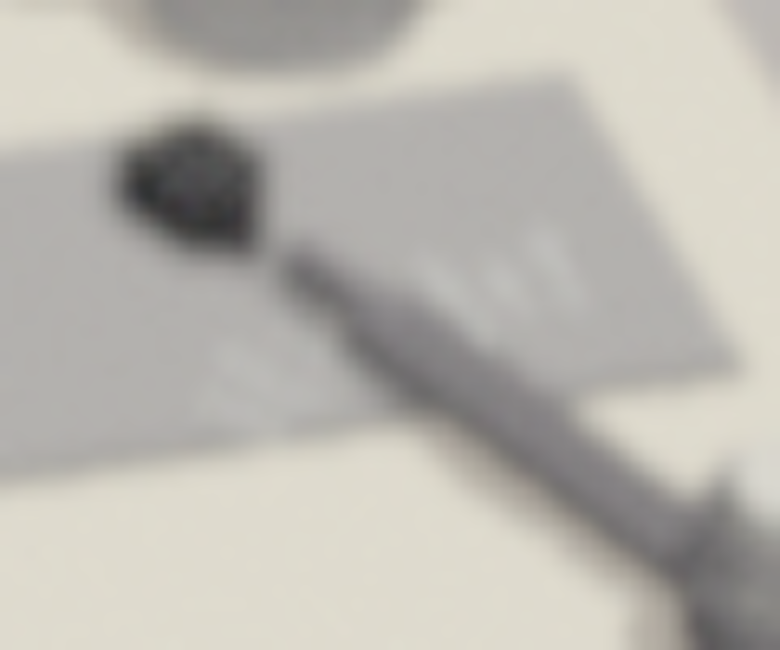

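View pics/mt4.png

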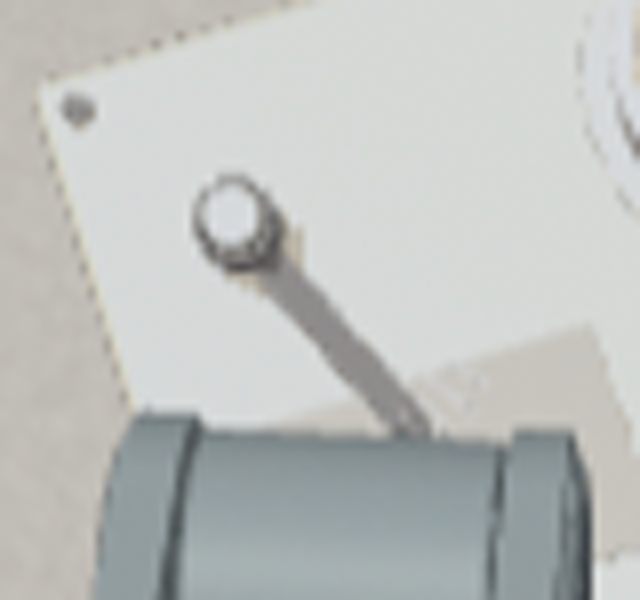

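The scene view shows the tip at about (285,258), nearly facing the marker point at about (262,240). The wrist hides the tip in the top view, so I'll release, rise and clear out towards the lock knob, then check from above.

>>> drive_tool --series '[{"delta_pos": [0, 0, 0], "delta_rot": [0, 0, 0], "grip": 0.5}, {"delta_pos": [0, 0, 0], "delta_rot": [0, 0, 0], "grip": -0.2}, {"delta_pos": [0, 0, 0], "delta_rot": [0, 0, 0], "grip": -1}, {"delta_pos": [0, 0, 0], "delta_rot": [0, 0, 0], "grip": -1}, {"delta_pos": [0, 0, 0], "delta_rot": [0, 0, 0], "grip": -1}, {"delta_pos": [0, 0, 0.02], "delta_rot": [0, 0, 0], "grip": -1}, {"delta_pos": [0, 0, 0.035], "delta_rot": [0, 0, 0], "grip": -1}, {"delta_pos": [0, 0, 0.02], "delta_rot": [0, 0, 0], "grip": -1}, {"delta_pos": [-0.01, -0.03, 0.01], "delta_rot": [0, 0, 5], "grip": -1}, {"delta_pos": [-0.01, -0.04, 0], "delta_rot": [0, 0, 7], "grip": -1}, {"delta_pos": [-0.01, -0.04, 0], "delta_rot": [0, 0, 7], "grip": -1}, {"delta_pos": [0, -0.04, 0], "delta_rot": [0, 0, 7], "grip": -1}]'

```text
time: 5.9
tcp_pos: [0.4853, -0.0535, 0.1712]
orientation: [-51.8, 90.0, 141.5]
contact_force: [0.2, 0.7, -0.7]
width: 0.0857
```

>>> drive_tool --series '[{"delta_pos": [0, -0.04, 0], "delta_rot": [0, 0, 7], "grip": -1}, {"delta_pos": [0, -0.04, 0], "delta_rot": [0, 0, 7], "grip": -1}, {"delta_pos": [0, -0.02, 0], "delta_rot": [0, 0, 7], "grip": -1}, {"delta_pos": [0, 0, 0], "delta_rot": [0, 0, 7], "grip": -1}, {"delta_pos": [0, 0, 0], "delta_rot": [0, 0, 0], "grip": -1}]'

```text
time: 6.32
tcp_pos: [0.4867, -0.1484, 0.1709]
orientation: [-102.6, 90.0, 117.3]
contact_force: [-0.9, -0.2, -0.7]
width: 0.0854
```

```bash
python3 - <<'E'
from h import *
look(5)
def g(d,x,y,w,h,s,name):
    im=d["color"][y:y+h,x:x+w,::-1].astype(float);im=np.clip(255*(im/255)**.5,0,255).astype(np.uint8)
    cv2.imwrite("pics/"+name,cv2.resize(im,None,fx=s,fy=s,interpolation=cv2.INTER_CUBIC))
g(load("scene",5),335,258,60,50,13,"ms5.png")
g(shot("top",5),258,170,55,50,14,"mt5.png")
E
```

```text
t 6.3167 tcp [ 0.4867 -0.1484  0.1709] yaw -50.09 j6 19.7 F [-0.9 -0.2 -0.7] M [-0.01 -0.02  0.02] w 0.0854
```

View pics/mt5.png

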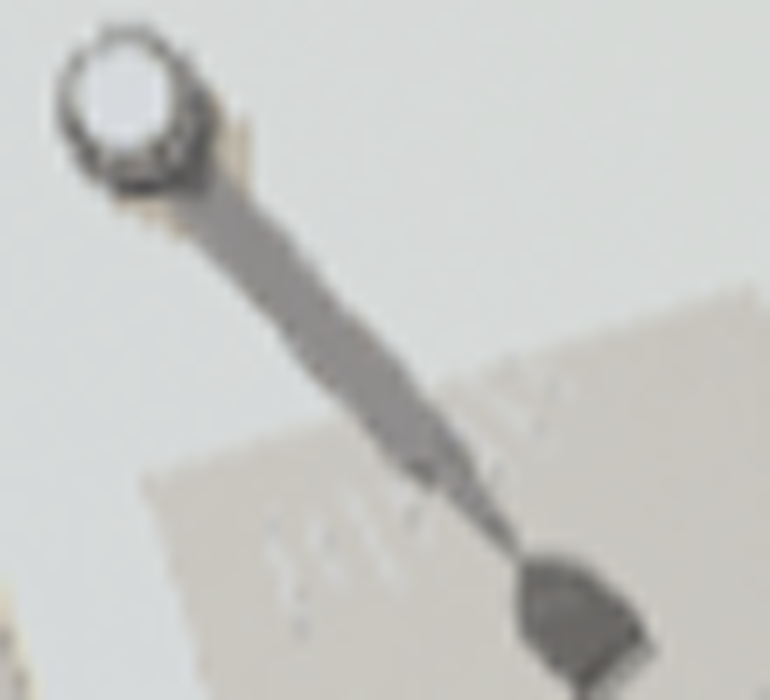

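View pics/ms5.png

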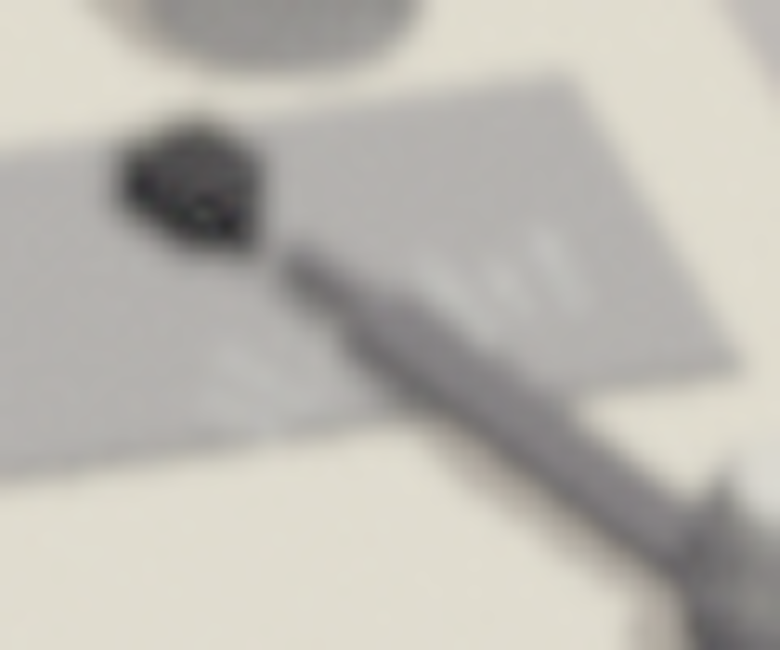

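From above, the arm's midline runs from (215,210) to (510,545) and meets the marker point at (525,558). I'll check that with numbers, and measure the lock wing too.

```bash
python3 - <<'E'
from h import *
S=np.load("stand.npz");R,t=S["R"],S["t"];P=np.array([.0985,.1327])
d=load("top",5)
im=cv2.cvtColor(d["color"],cv2.COLOR_RGB2GRAY)
L=lambda px,z:(ray(d,px,z)[:,:2]-t)@R
# arm centreline: dark centroid across perpendicular profiles
for tag in(0,5):
    g=cv2.cvtColor(load("top",tag)["color"],cv2.COLOR_RGB2GRAY).astype(np.float32)
    for r in(.045,.06,.075,.09,.1,.108,.113,.125,.13,.135):
        best=[]
        A=np.radians(np.arange(180,215,.25))
        w=np.c_[(P+r*np.c_[np.cos(A),np.sin(A)])@R.T+t,np.full(len(A),.034 if r<.118 else .038)]
        p=proj(d,w).astype(np.float32);v=cv2.remap(g,p[:,0].copy(),p[:,1].copy(),cv2.INTER_LINEAR).ravel()
        k=np.clip(.82*np.median(v)-v,0,None) ;print(tag,r,round(float((k*np.degrees(A)).sum()/k.sum()),2) if k.sum()>0 else None, round(float(k.max())))
x=load("top",5);cv2.imwrite("pics/t5.png",x["color"][90:290,220:440,::-1].repeat(3,0).repeat(3,1))
E
```

```text
0 0.045 189.97 14
0 0.06 190.2 54
0 0.075 189.74 55
0 0.09 189.55 48
0 0.1 189.04 48
0 0.108 189.41 45
0 0.113 189.81 49
0 0.125 203.52 66
0 0.13 203.33 82
0 0.135 203.15 80
5 0.045 203.27 22
5 0.06 203.39 54
5 0.075 204.17 50
5 0.09 203.59 50
5 0.1 204.32 51
5 0.108 203.7 49
5 0.113 203.66 62
5 0.125 203.51 68
5 0.13 203.34 83
5 0.135 203.14 82
```

View pics/t5.png

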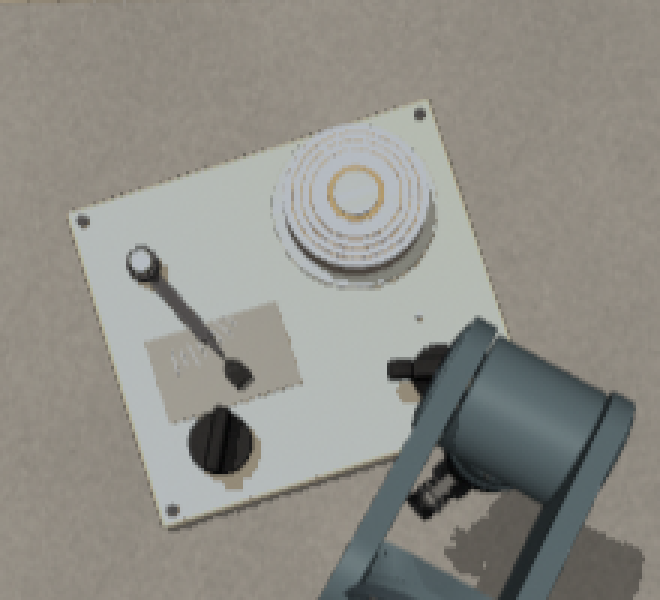

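The arm is at 203.7° and the marker axis at 203.4°, a gap under 1 mm. Next is the lock knob.

>>> drive_tool --series '[{"delta_pos": [0.01, 0.002, 0], "delta_rot": [0, 0, 6.6], "grip": -1}, {"delta_pos": [0.015, 0.004, 0], "delta_rot": [0, 0, 6.6], "grip": -1}, {"delta_pos": [0.015, 0.004, 0], "delta_rot": [0, 0, 6.6], "grip": -1}, {"delta_pos": [0.015, 0.004, 0], "delta_rot": [0, 0, 6.6], "grip": -1}, {"delta_pos": [0.015, 0.003, 0], "delta_rot": [0, 0, 6.6], "grip": -1}, {"delta_pos": [0.01, 0.002, 0], "delta_rot": [0, 0, 6.6], "grip": -1}, {"delta_pos": [0.01, 0.002, 0], "delta_rot": [0, 0, 6.6], "grip": -1}, {"delta_pos": [0, 0, 0], "delta_rot": [0, 0, 6.6], "grip": -1}, {"delta_pos": [0, 0, -0.02], "delta_rot": [0, 0, 0], "grip": -1}, {"delta_pos": [0, 0, 0], "delta_rot": [0, 0, 0], "grip": -1}, {"delta_pos": [0, 0, 0], "delta_rot": [0, 0, 0], "grip": -1}]'

```text
time: 7.33
tcp_pos: [0.5759, -0.1245, 0.1499]
orientation: [-118.6, 89.8, 153.9]
contact_force: [1.2, 0.7, 0.1]
width: 0.0853
```

```bash
python3 - <<'E'
from h import *
look(6);crop(load("scene",6),200,170,200,150,4,"s6.png")
E
```

```text
t 7.3333 tcp [ 0.5759 -0.1245  0.1499] yaw 2.53 j6 -26.3 F [1.2 0.7 0.1] M [-0.03 -0.01  0.  ] w 0.0853
```

View pics/s6.png

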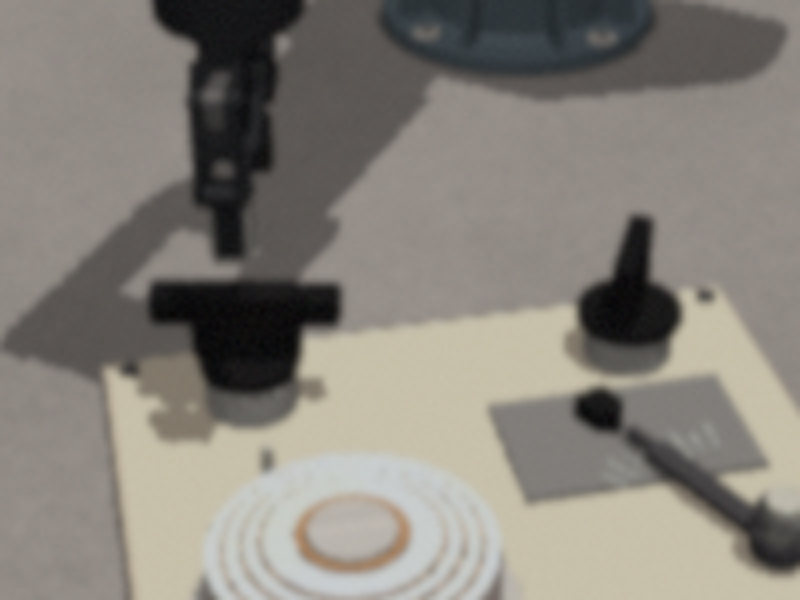

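The jaws stand above the wing: near finger at about (230,240), wing centre at about (245,300) in the crop. Now I'll lower, with a correction of (+1, −2.5) mm.

>>> drive_tool --series '[{"delta_pos": [0.001, -0.0025, -0.01], "delta_rot": [0, 0, 0], "grip": -1}, {"delta_pos": [0, 0, -0.02], "delta_rot": [0, 0, 0], "grip": -1}, {"delta_pos": [0, 0, -0.02], "delta_rot": [0, 0, 0], "grip": -1}, {"delta_pos": [0, 0, -0.014], "delta_rot": [0, 0, 0], "grip": -1}, {"delta_pos": [0, 0, 0], "delta_rot": [0, 0, 0], "grip": -1}, {"delta_pos": [0, 0, 0], "delta_rot": [0, 0, 0], "grip": 0.2}, {"delta_pos": [0, 0, 0], "delta_rot": [0, 0, 0], "grip": 0.5}, {"delta_pos": [0, 0, 0], "delta_rot": [0, 0, 0], "grip": 0.8}, {"delta_pos": [0, 0, 0], "delta_rot": [0, 0, 0], "grip": 1}, {"delta_pos": [0, 0, 0], "delta_rot": [0, 0, 0], "grip": 1}, {"delta_pos": [0, 0, 0], "delta_rot": [0, 0, 0], "grip": 1}]'

```text
time: 8.3
tcp_pos: [0.5784, -0.1288, 0.088]
orientation: [62.9, 89.9, -24.5]
contact_force: [-0.2, 1.2, 2.8]
width: 0.0175
```

```bash
python3 - <<'E'
from h import *
look(7);crop(load("scene",7),200,170,200,150,4,"s7.png")
E
```

```text
t 8.3 tcp [ 0.5784 -0.1288  0.088 ] yaw 2.6 j6 -26.6 F [-0.2  1.2  2.8] M [-0.01  0.02 -0.09] w 0.0175
```

View pics/s7.png

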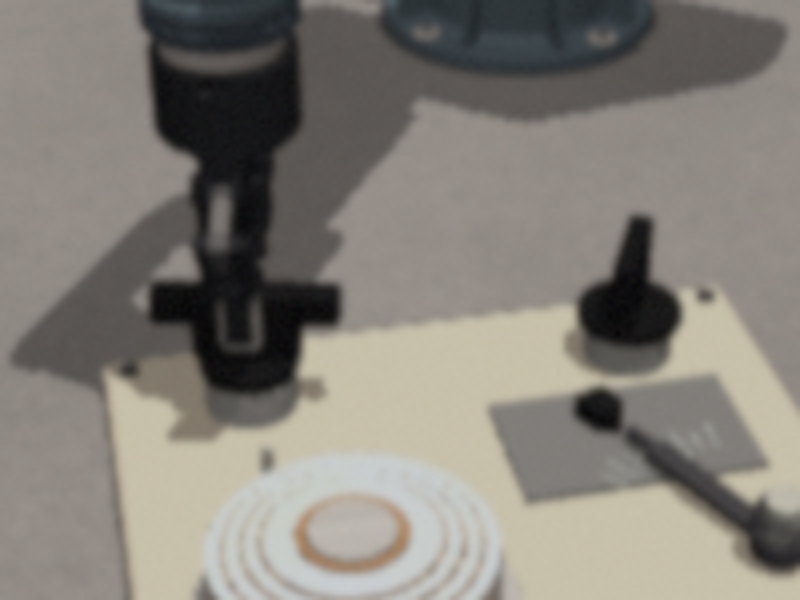

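Gripped at 17.5 mm, near the wing's middle. I'll turn it clockwise in two stages and watch the forces.

>>> drive_tool --series '[{"delta_pos": [0, 0, 0], "delta_rot": [0, 0, -3], "grip": 1}, {"delta_pos": [0, 0, 0], "delta_rot": [0, 0, -5], "grip": 1}, {"delta_pos": [0, 0, 0], "delta_rot": [0, 0, -5], "grip": 1}, {"delta_pos": [-0.0005, 0, 0], "delta_rot": [0, 0, -5], "grip": 1}, {"delta_pos": [0, 0.0005, 0], "delta_rot": [0, 0, -5], "grip": 1}, {"delta_pos": [-0.0005, 0, 0], "delta_rot": [0, 0, -5], "grip": 1}, {"delta_pos": [0, 0, 0], "delta_rot": [0, 0, -5], "grip": 1}, {"delta_pos": [0, 0, 0], "delta_rot": [0, 0, -5], "grip": 1}, {"delta_pos": [0, 0, 0], "delta_rot": [0, 0, 0], "grip": 1}]'

```text
time: 9.1
tcp_pos: [0.5774, -0.1285, 0.088]
orientation: [86.8, 89.9, -38.8]
contact_force: [-1.2, -0.2, 5.6]
width: 0.017
```

>>> drive_tool --series '[{"delta_pos": [0, 0, 0], "delta_rot": [0, 0, -4], "grip": 1}, {"delta_pos": [-0.0005, 0, 0], "delta_rot": [0, 0, -5], "grip": 1}, {"delta_pos": [0, 0.0005, 0], "delta_rot": [0, 0, -5], "grip": 1}, {"delta_pos": [0, 0, 0], "delta_rot": [0, 0, -5], "grip": 1}, {"delta_pos": [0, 0.0005, 0], "delta_rot": [0, 0, -5], "grip": 1}, {"delta_pos": [0, 0, 0], "delta_rot": [0, 0, -5], "grip": 1}, {"delta_pos": [0, 0, 0], "delta_rot": [0, 0, -4], "grip": 1}, {"delta_pos": [0, 0, 0], "delta_rot": [0, 0, -3], "grip": 1}, {"delta_pos": [0, 0, 0], "delta_rot": [0, 0, -2], "grip": 1}, {"delta_pos": [0, 0, 0], "delta_rot": [0, 0, 0], "grip": 1}, {"delta_pos": [0, 0, 0], "delta_rot": [0, 0, 0], "grip": 1}]'

```text
time: 10.02
tcp_pos: [0.5768, -0.1276, 0.088]
orientation: [110.2, 89.9, -53.1]
contact_force: [-2.1, -1.2, 5.2]
width: 0.0169
```

```bash
python3 - <<'E'
from h import *
look(8);crop(load("scene",8),200,170,200,150,4,"s8.png")
E
```

```text
t 10.0167 tcp [ 0.5768 -0.1276  0.088 ] yaw -73.3 j6 49.3 F [-2.1 -1.2  5.2] M [-0.12  0.39  0.11] w 0.0169
```

View pics/s8.png

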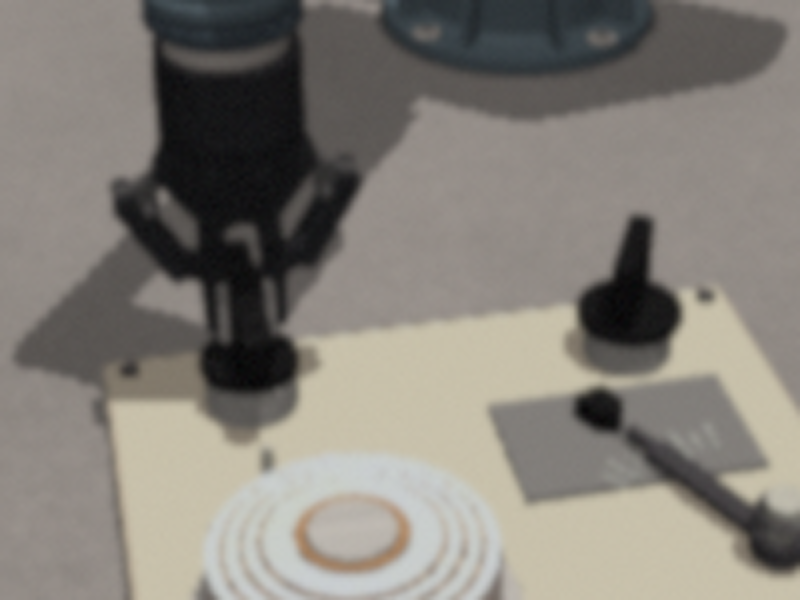

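The wing now points nearly at the pin, at (266,460). I'll press about 2° more towards the stop to be sure.

>>> drive_tool --series '[{"delta_pos": [0, 0, 0], "delta_rot": [0, 0, -1.5], "grip": 1}, {"delta_pos": [0, 0, 0], "delta_rot": [0, 0, -1], "grip": 1}, {"delta_pos": [0, 0, 0], "delta_rot": [0, 0, 0], "grip": 1}, {"delta_pos": [0, 0, 0], "delta_rot": [0, 0, 0], "grip": 1}]'

```text
time: 10.4
tcp_pos: [0.5772, -0.1275, 0.0881]
orientation: [122.7, 89.9, -43.0]
contact_force: [-0.7, -1.5, 5.9]
width: 0.0169
```

```bash
python3 -c "
from h import *
look(9)"
```

```text
t 10.4 tcp [ 0.5772 -0.1275  0.0881] yaw -75.71 j6 51.8 F [-0.7 -1.5  5.9] M [-0.05  0.11  1.02] w 0.0169
```

The moment rose to 1.0 N m, so the knob is hard against its stop. I'll release and retreat upwards.

>>> drive_tool --series '[{"delta_pos": [0, 0, 0], "delta_rot": [0, 0, 1], "grip": 1}, {"delta_pos": [0, 0, 0], "delta_rot": [0, 0, 0], "grip": 0.4}, {"delta_pos": [0, 0, 0], "delta_rot": [0, 0, 0], "grip": -0.2}, {"delta_pos": [0, 0, 0], "delta_rot": [0, 0, 0], "grip": -1}, {"delta_pos": [0, 0, 0], "delta_rot": [0, 0, 0], "grip": -1}, {"delta_pos": [0, 0, 0], "delta_rot": [0, 0, 0], "grip": -1}, {"delta_pos": [0, 0, 0.02], "delta_rot": [0, 0, 0], "grip": -1}, {"delta_pos": [0, 0, 0.035], "delta_rot": [0, 0, 0], "grip": -1}, {"delta_pos": [0, 0, 0.035], "delta_rot": [0, 0, 0], "grip": -1}, {"delta_pos": [-0.02, -0.02, 0.02], "delta_rot": [0, 0, 0], "grip": -1}, {"delta_pos": [-0.03, -0.03, 0.01], "delta_rot": [0, 0, 0], "grip": -1}, {"delta_pos": [-0.03, -0.03, 0], "delta_rot": [0, 0, 0], "grip": -1}]'

```text
time: 11.45
tcp_pos: [0.4994, -0.2062, 0.2101]
orientation: [130.8, 89.6, -34.0]
contact_force: [0.0, -1.2, -0.1]
width: 0.0858
```

>>> drive_tool --series '[{"delta_pos": [-0.03, -0.03, 0], "delta_rot": [0, 0, 0], "grip": -1}, {"delta_pos": [-0.03, -0.03, 0], "delta_rot": [0, 0, 0], "grip": -1}, {"delta_pos": [-0.02, -0.03, 0], "delta_rot": [0, 0, 0], "grip": -1}, {"delta_pos": [-0.01, -0.02, 0], "delta_rot": [0, 0, 0], "grip": -1}, {"delta_pos": [0, 0, 0], "delta_rot": [0, 0, 0], "grip": -1}, {"delta_pos": [0, 0, 0], "delta_rot": [0, 0, 0], "grip": -1}]'

```text
time: 11.95
tcp_pos: [0.4087, -0.3151, 0.2066]
orientation: [-143.1, 90.0, 51.8]
contact_force: [-0.1, 0.6, 0.1]
width: 0.0853
```

```bash
python3 - <<'E'
from h import *
look(10);crop(load("scene",10),200,210,220,160,3.5,"s10.png")
d=shot("top",10);crop(d,140,110,400,200,2,"t10.png");crop(d,235,110,170,165,3.6,"t10z.png")
E
```

```text
t 11.95 tcp [ 0.4087 -0.3151  0.2066] yaw -75.06 j6 24.2 F [-0.1  0.6  0.1] M [ 0.02 -0.03 -0.02] w 0.0853
```

View pics/t10.png

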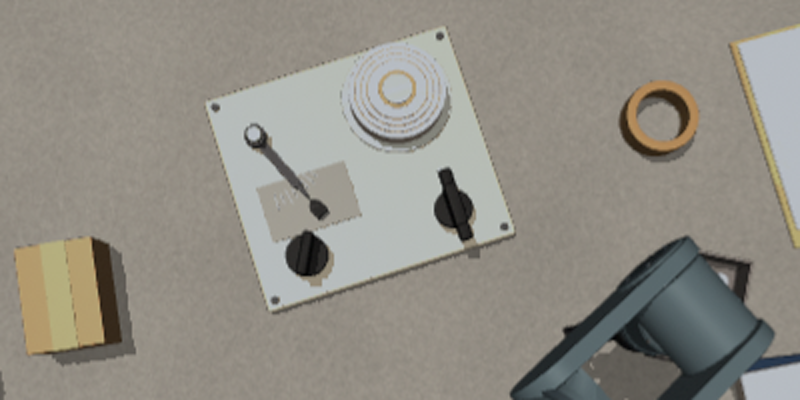

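View pics/t10z.png

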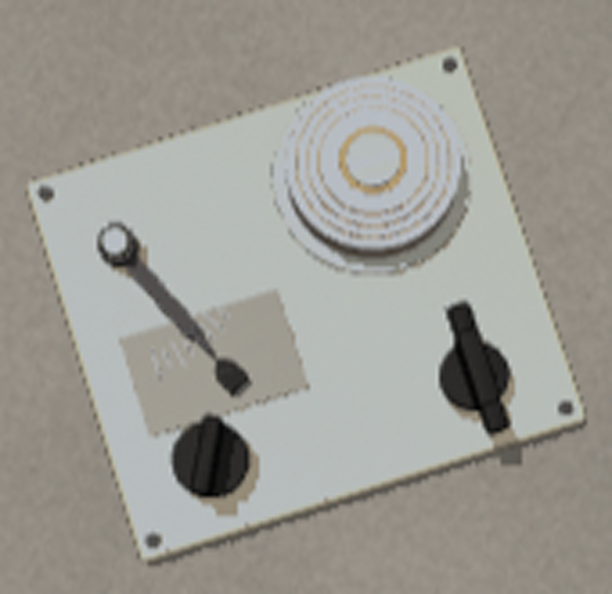

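View pics/s10.png

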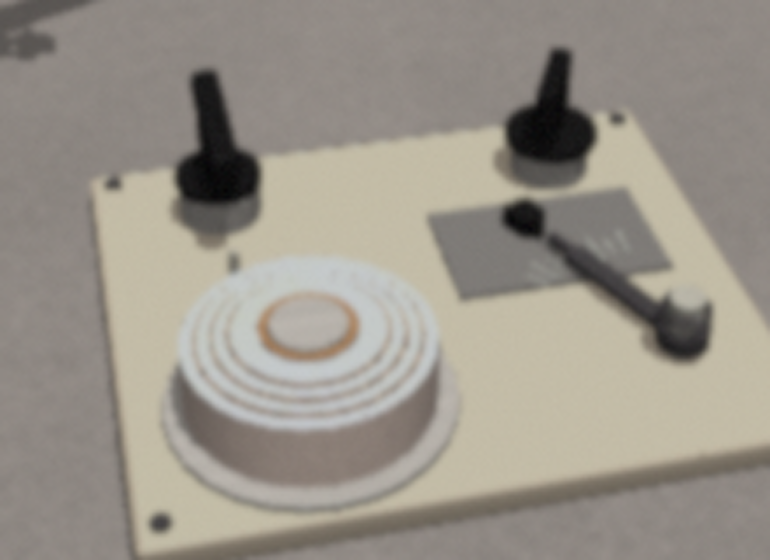

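The wing runs from (458,305) to (498,430), in line with the stand's front-to-back direction and pointing at the pin. The brake tip still meets the marker at about (218,360), and the gripper touches nothing. I'll hand it in.

```bash
python3 - <<'E'
from h import *
d0=load("top",0);d=load("top",10)
w=ray(d,z2p([[458,305],[498,430]]),.1);v=w[0]-w[1];print("wing yaw",np.degrees(np.arctan2(v[1],v[0])))
a=np.abs(d["color"].astype(int)-d0["color"]).max(2);print("carton diff",a[222:292,140:205].max(),"arm/marker vs 5",np.abs(d["color"].astype(int)-load("top",5)["color"])[170:220,258:313].max())
print(manip.sign_off())
E
```

```text
wing yaw 16.13408165936032
carton diff 7 arm/marker vs 5 3
the job is handed in; nothing more can be done
None
```

I turned the tension knob about 37° clockwise, which brought the brake arm's tip to the marker. Then I turned the lock wing clockwise past its detent to the stop, let go and backed away. The job was handed in at about 12 s.

- **Brake arm:** it sits at 203.7° against the marker's 203.4°, which is under 1 mm at the tip. It had not moved by the last picture.
- **Lock knob:** I felt the stop as a rise in moment to about 1 N m. After letting go, the wing's yaw measured 16.1° against the stand's 16.9°, so it stayed locked; the 0.8° gap is within pixel error.
- **Forces:** the wrist force was never above about 7 N in the readings I took.
- **Carton and bin:** the carton looks the same as at the start. The bin was partly hidden by the arm in the last picture, so I could not check it fully, but every move near it was well above it.
- **Disagreement between cameras:** they differed by 2–3 mm, and on the tension bar's starting angle by about 8°. The grips still closed cleanly.

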